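# Find the hidden notch of the bench stop rail with the index pin

### The arm

A 6-joint arm with a two-finger parallel gripper is mounted at the origin on the work surface. World frame = base frame: x ahead of the robot, y to its left, z up, the work surface at z = 0. Lengths are in m, angles in rad, forces in N, time in s.
With the tool pointing down it reaches from about 0.3 to 0.875 m from the base axis. Payload 6.4 kg.
Tool frame: the origin (TCP) lies midway between the tips of the shut fingers; the grasp point (between the pads) lies 19 mm behind it; z points along the fingers, y is the direction in which the jaws open and shut (so a half turn about z gives the same grasp; the last joint's range is limited). The gripper opens to 85 mm and grips with 20 to 120 N. Pads are 22 mm wide; open, the fingers measure 114 mm over their backs; the gripper's body (76 mm by 85 mm) begins 54 mm behind the grasp point. The pads swing forward as they close: fully open they stand 13 mm farther back than shut.
Start: joints at [1.006, 0.181, 1.607, -0, 1.354, -0.206], TCP at [0.202, 0.538, 0.231] pointing down, gripper open.
Joint ranges: [-2.99, 2.99], [-0.89, 2.07], [0.3, 2.58], [-1.14, 4.28], [0, 2.63], [-3.12, 3.12]. Speed limits (rad/s): [2.57, 2.57, 3.01, 3.14, 3.14, 3.14].

### API

Orientations are given as a unit quaternion [w, x, y, z].
In Python, from bench import ctrl gives the robot as it stands. The module is installed in compiled form; this text tells all that it offers.
- The arm moves only by the tool arm_command, never from a script. Its argument "plan" is one flat list of numbers, 4 for each row, row after row: the shift along the tool's x, y, z in mm, then the turn about the tool's z in rad. A call has 1 to 20 rows; each row shifts and turns the commanded pose from where the row before left it, along the tool's axes as they then stand; what a row does not reach is not made up. A row lasts 1/10 s, in which the tool goes at most 50 mm and 8.59 degrees, less where a joint would pass 70% of its speed; a pose out of reach is approached as far as the arm can. A call is refused whole if a number of a shift passes 50 or a number of a turn 0.15, either way. A call with a gripper value outside its range is refused whole. "grip" is the opening, from 0 (shut) to 1 (fully open), set as the call begins (left out, the last holds). The fingers move at their own pace and stop on an object; the grip force is fixed at half the most. Time passes only in rows, so rows that do not move let the fingers close. It gives the time, the measured TCP pose, the force and the opening at its end, in the units of the state.
- ctrl.get_obs(): the state, without advancing time (a new reading comes with each control period).
- ctrl.camera(name): name is "scene" or "top" or "wrist"; returns a dict with "color" (480x640x3 uint8, red, green, blue), "camera_matrix" (3x3 intrinsics, pixels), "eye" and "attitude" of the camera in the world; the wrist camera has in their place "T_tool_cam" (4x4, takes a point from camera to tool coordinates, whose origin is the TCP and whose axes are the flange's). Camera axes: x right, y up, looking along -z (the intrinsics and any distortion apply to the point x, -y, -z); pixel columns grow to the right and rows downward; lengths in m; the calibration is good to about 2 mm. A picture is of the moment at which its call begins: read the wrist's pose just before it. There is no depth.
- ctrl.hand_in(): hands the job in, once; it reports no verdict.
The state is a dict: "time_s": time; "q": joint angles; "dq": joint speeds; "joint_efforts": joint torques, N m; "eef_pos": TCP position; "eef_rot": TCP orientation; "wrist_force": force on the tool from outside, world axes, zero at the start; "torque": the same for the moment, N m; "opening": opening from 0.0 (shut) to 1.0 (fully open).
Only numpy, scipy, OpenCV 4.12 (cv2) and the standard library are available. Lean on these libraries where they do the work, as an engineer would, in place of code of your own. Each camera call takes 0.05 s, during which the arm holds its last target. There are 200 camera calls.

### The job

Take the index pin with the red handle out of the tool rack, lower its tip into the red-marked end of the stop rail's track, and drag it gently along the track's floor, tip kept on the floor, until you feel it drop into the hidden notch. Stop there and let go, leaving the pin standing upright in the notch with its brass collar flush on the rail; never force the pin against the rail, and leave the other things where they are.

Things in the scene. Friction and masses are not known exactly. Their poses are not given: they have to be found in the camera images.
- pin_grip (a point): Centre of the index pin's red upright cylindrical handle (22 mm diameter, 48 mm tall): the place to grip. The 120 g pin hangs in one of the rack's three holes (which one varies). Below the handle: a brass collar 34 mm in diameter and 6 mm thick, its underside 30 mm below this point; then a straight steel shank 10 mm in diameter, 35 mm long.
- pin_tip (a point): The lower end of the pin's shank, on its axis, 65 mm below the handle centre, flat with a 1 mm chamfer.
- rail: Stop rail, fixed: a timber beam 80 mm wide (its x), 420 mm long (its y), 50 mm high, origin under its centre, yaw within 0.25 rad. Along its middle an open track 16 mm wide runs from y = -100 to +100 mm, its steel floor 26 mm above the rail's underside. The rail's top beside the track is painted red from y = -100 to -52 mm: the start end.
- track (a point): Centre of the track's mouth, at the rail's top (24 mm above the track's floor); y runs along the track, away from the red end. Somewhere between y = -25 and +75 mm (different every time, not measured) the dark floor has one notch 16 mm long, as wide as the track, 13 mm deep. There the pin sinks 11 mm until its collar lies on the rail's top; elsewhere the collar stays 11 mm clear.
- rack: Light wooden tool rack, fixed: 60 x 200 x 45 mm, origin under its centre, three 13 mm holes in a row along its y, 70 mm apart (y = -70, 0, +70 mm). The shanks of the pin and of two other tools hang in the holes, collars on the rack's top.
- awl_grip (a point): Another tool in the rack, not wanted: centre of its pale wooden handle (up to 28 mm wide, 48 mm tall), steel collar.
- punch_grip (a point): Another tool in the rack, not wanted: its green handle (up to 24 mm wide, 40 mm tall), steel collar.
- mallet: Hammer lying on the bench (bystander).
- driver: Screwdriver lying on the bench (bystander).
- offcut: Pale wooden offcut 90 x 45 x 35 mm (bystander).
- jar: Amber glass jar, 66 mm across, 85 mm tall (bystander).
- brush: Brush lying on the bench (bystander).
- wedge: Dark wooden strip 120 x 30 x 18 mm (bystander).
Mind the look-alikes: they are no part of the job. There is more than one size of the part that bears pin_grip; the job needs the middle-sized.

How it is judged:
On the way, in this order (a step that is already met when the one before it is completed fails the run):
1. the pin is drawn out of the rack (height (world z) of pin_tip above 0.055 m), for 0.1 s.
2. its tip is set on the track's floor in the red-marked end (x of pin_tip in the frame of rail between -0.009 and 0.009 m and y of pin_tip in the frame of rail between -0.1 and -0.052 m and z of pin_tip in the frame of rail between 0.022 and 0.03 m), for 0.2 s.
3. its tip is dragged out of the red part along the floor (x of pin_tip in the frame of rail between -0.009 and 0.009 m and y of pin_tip in the frame of rail between -0.052 and -0.03 m and z of pin_tip in the frame of rail between 0.022 and 0.03 m), for 0.05 s.
4. it drops into the notch (x of pin_tip in the frame of rail between -0.009 and 0.009 m and y of pin_tip in the frame of rail between -0.04 and 0.09 m and z of pin_tip in the frame of rail between 0.01 and 0.019 m), for 0.2 s.
At the end, for the whole second after the job is handed in: The pin stands released and at rest in the notch of the track, within 0.06 rad of upright, its collar on the rail: tip less than 17.5 mm above the rail's underside (15 mm when flush) (x of pin_tip in the frame of rail between -0.009 and 0.009 m and y of pin_tip in the frame of rail between -0.04 and 0.09 m and z of pin_tip in the frame of rail between 0.01 and 0.0175 m and angle between pin_tip's own z axis and vertical below 0.06 rad and distance of rail from where it was at the start of the episode below 0.005 m and linear speed of pin below 0.02 m/s and contact force between the fingers and pin below 0.1 N); the robot touches nothing.
It fails at once if the pin is pressed against the rail with more than 30 N in any direction (contact force between pin and rail above 30 N).
It fails at once if another tool or bystander is moved by more than 30 mm (distance of any of awl_grip, punch_grip, mallet, driver, offcut, jar, brush, wedge from where it was at the start of the episode above 0.03 m).
It also fails if it takes over 69 s, if anything falls off the work surface, if the arm or the gripper's body presses on something with over 40 N, if the wrist force passes 120 N, or if a joint passes its speed limit or range.

## Working session

There is one attempt and no reset: what is moved stays moved. The work goes in short steps, Python scripts to look and compute and a tool call to move; the robot and the scene stay as the last step left them, time stands still between calls to the robot, and variables do not carry over. Pictures are saved under pics/ and viewed, about 8 in all and at most 12, crops included, and the job is handed in when it is done.

Besides the shell and the picture viewer there is one more tool, called after "Call:" as name(argument=value, ...) on one line, values as JSON. arm_command: Moves the arm, as the interface text tells. Its arguments: {"type":"object","properties":{"plan":{"type":"array","items":{"type":"number"}},"grip":{"type":"number"}},"required":["plan"]}

```bash
mkdir -p pics; cat > h.py <<'E'
import numpy as np, cv2
from bench import ctrl
from scipy.spatial.transform import Rotation as R
def rot(q): return R.from_quat([q[1],q[2],q[3],q[0]]).as_matrix()
def att(a):
    a=np.array(a,float)
    return a if a.shape==(3,3) else rot(a)
def snap(name,f):
    o=ctrl.get_obs(); c=ctrl.camera(name); cv2.imwrite('pics/'+f,c['color'][:,:,::-1])
    if 'eye' in c: M,e=att(c['attitude']),np.array(c['eye'])
    else:
        T=np.array(c['T_tool_cam']); A=rot(o['eef_rot']); M=A@T[:3,:3]; e=A@T[:3,3]+np.array(o['eef_pos'])
    np.savez('pics/'+f[:-4]+'.npz',K=c['camera_matrix'],M=M,e=e)
    return c,o
def ray(f,u,v):
    d=np.load('pics/'+f+'.npz'); K=d['K']
    r=d['M']@np.array([(u-K[0,2])/K[0,0],-(v-K[1,2])/K[1,1],-1]); return d['e'],r
def onz(f,u,v,z):
    e,r=ray(f,u,v); return e+r*(z-e[2])/r[2]
def proj(f,p):
    d=np.load('pics/'+f+'.npz'); c=d['M'].T@(np.array(p)-d['e']); K=d['K']
    return K[0,0]*c[0]/-c[2]+K[0,2], K[1,1]*-c[1]/-c[2]+K[1,2]
E
python3 - <<'E'
from h import *
for n in ('scene','top'):
    c,o=snap(n,n+'1.png'); print({k:v for k,v in c.items() if k!='color'})
print(o)
E
```

```text
{'camera_matrix': array([[577.69103096,   0.        , 320.87478222],
       [  0.        , 577.69103096, 243.02308511],
       [  0.        ,   0.        ,   1.        ]]), 'eye': array([ 1.23285403, -0.46433859,  0.82413809]), 'attitude': array([0.81613217, 0.35158327, 0.18958311, 0.41758319])}
{'camera_matrix': array([[519.6359207 ,   0.        , 315.96895842],
       [  0.        , 519.6359207 , 229.96884344],
       [  0.        ,   0.        ,   1.        ]]), 'eye': array([ 0.46738843, -0.0421512 ,  1.09503373]), 'attitude': array([-0.69634852, -0.02604755,  0.02781265,  0.71669151])}
{'time_s': 0.05, 'q': array([ 1.00568392e+00,  1.81578371e-01,  1.60798793e+00, -1.16728918e-05,
        1.35383498e+00, -2.06283119e-01]), 'dq': array([-0.00118923, -0.00055273, -0.0022169 ,  0.00143657, -0.00104341,
       -0.00046333]), 'joint_efforts': array([-4.59459861e-04, -4.46250701e+01, -3.52581060e+01, -3.03391007e-04,
        4.30411514e-03,  4.38959819e-05]), 'eef_pos': array([0.20160069, 0.53790494, 0.23037289]), 'eef_rot': array([-3.34926950e-04,  1.78452331e-01,  9.83948143e-01, -8.40020181e-04]), 'wrist_force': array([-0.32757456, -0.18709859,  0.20219808]), 'torque': array([ 0.00514161,  0.00852271, -0.05704555]), 'opening': 0.9982459147355457}
```

View pics/scene1.png

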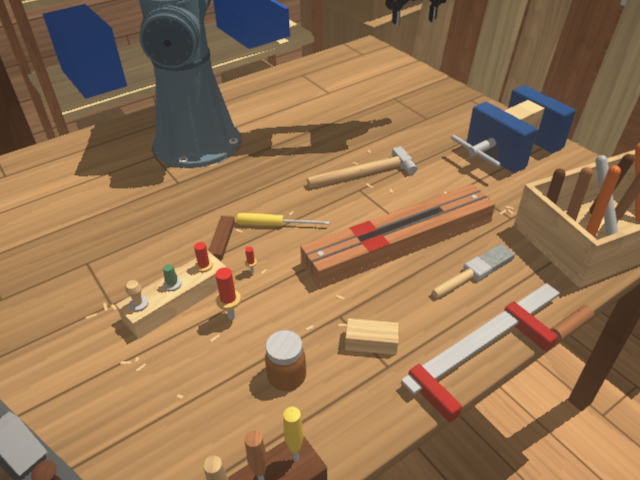

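View pics/top1.png

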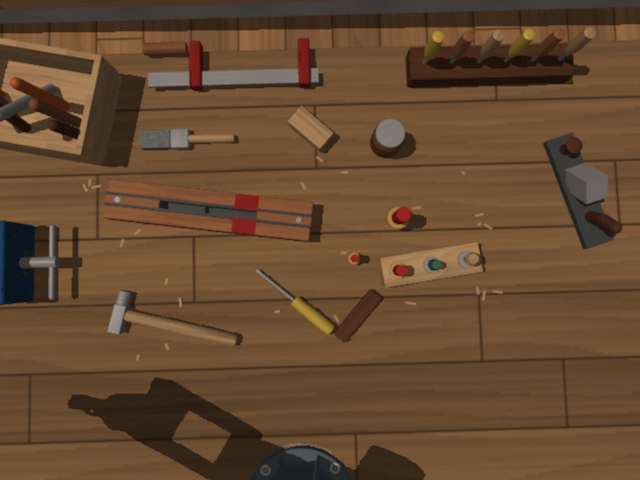

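Red-handled candidates:
- The pin in the rack's end hole: scene (203,255), top (400,270).
- A large look-alike standing on the bench: scene (226,285), top (402,216).
- A small look-alike: scene (250,256), top (356,259).

The red clamp jaws and the red paint on the rail are not pins. I choose the middle-sized one, which is the one in the rack.

```bash
python3 - <<'E'
from h import *
for f in ('scene1','top1'):
    im=cv2.imread(f'pics/{f}.png'); h=cv2.cvtColor(im,cv2.COLOR_BGR2HSV)
    m=(((h[...,0]<6)|(h[...,0]>174))&(h[...,1]>190)&(h[...,2]>70)).astype(np.uint8)
    n,l,s,c=cv2.connectedComponentsWithStats(m)
    for i in range(1,n):
        if s[i,4]>25: print(f,s[i],c[i].round(1), onz(f,*c[i],.05).round(4))
s=cv2.imread('pics/scene1.png'); t=cv2.imread('pics/top1.png')
a=cv2.resize(s[220:340,110:270],(800,600),interpolation=3)[:, :]
a=cv2.resize(s[225:315,120:280],(800,450),interpolation=3)
b=cv2.resize(t[165:255,95:325],(800,313),interpolation=3)
cv2.imwrite('pics/crop1.png',np.vstack([cv2.resize(a,(800,287*1)),b]))
E
```

```text
top1 [298  39  12  45 462] [303.3  60.9] [ 0.8984 -0.0299  0.05  ]
top1 [189  42  12  45 456] [194.5  64. ] [0.8981 0.195  0.05  ]
top1 [235 194  24  16 312] [246.3 201.6] [0.6087 0.0934 0.05  ]
top1 [392 207  19  17 214] [401.4 215. ] [ 0.5725 -0.2195  0.05  ]
top1 [232 218  24  17 323] [243.5 225.8] [0.5597 0.1001 0.05  ]
top1 [351 255   8   7  40] [354.8 257.7] [ 0.489  -0.1222  0.05  ]
top1 [393 266  14  10 113] [400.  270.2] [ 0.4614 -0.212   0.05  ]
```

View pics/crop1.png

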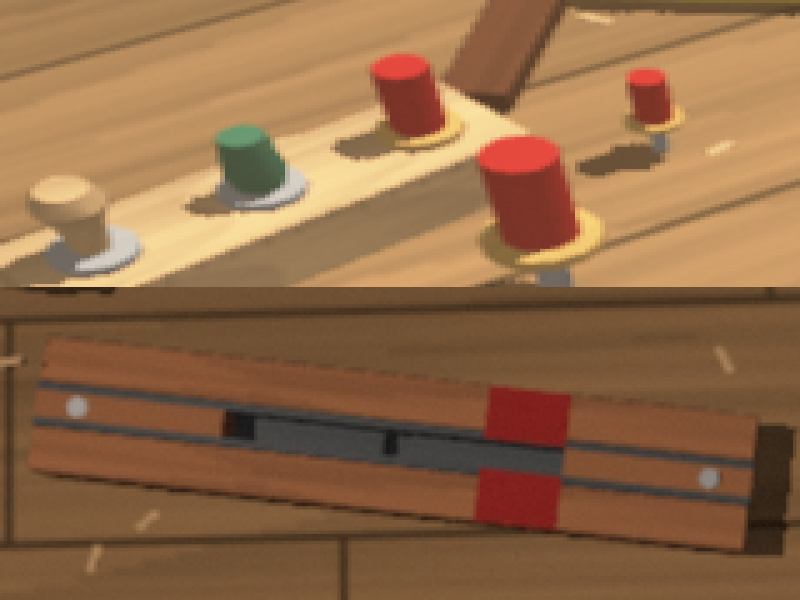

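The crop shows the middle red pin in the rack's end hole, crop (408,95). The large and small red pins stand apart at crop (525,190) and (650,97). The rail's red paint is at its right end, crop (523,455). There is a dark patch on the track floor near crop (390,442), which I'll treat as unconfirmed.

Next I bring the wrist camera over the rack for a closer measurement.

```bash
python3 - <<'E'
from h import *
p=onz('top1',400,270.2,.092); g=onz('top1',434,264.5,.085); w=onz('top1',472,258.5,.092)
print(p,g,w, proj('scene1',[p[0],p[1],.075]))
print('row yaw',np.arctan2(p[1]-w[1],p[0]-w[0]))
o=ctrl.get_obs(); A=rot(o['eef_rot']); print(A.round(4)); 
t=np.array([p[0],p[1],.23]); print('tool shift mm',(A.T@(t-o['eef_pos'])*1e3).round(1))
c,o=snap('wrist','w0.png'); print(c['T_tool_cam'],c['camera_matrix'])
E
```

```text
[ 0.46162857 -0.20521053  0.092     ] [ 0.47070282 -0.2727554   0.085     ] [ 0.48010274 -0.34496994  0.092     ] (np.float64(201.48048033987044), np.float64(254.210566939778))
row yaw 1.7022199202117525
[[-9.363e-01  3.511e-01 -8.000e-04]
 [ 3.511e-01  9.363e-01 -1.300e-03]
 [ 3.000e-04 -1.500e-03 -1.000e+00]]
tool shift mm [-504.4 -604.6    1.3]
[[ 5.73372937e-04  9.46955360e-01  3.21364617e-01  8.30284357e-02]
 [ 9.99999570e-01 -3.08545591e-04 -8.74999219e-04 -3.93477809e-05]
 [-7.29429565e-04  3.21364980e-01 -9.46955130e-01 -1.43231476e-01]
 [ 0.00000000e+00  0.00000000e+00  0.00000000e+00  1.00000000e+00]] [[428.95007785   0.         322.47976872]
 [  0.         428.95007785 232.66098796]
 [  0.           0.           1.        ]]
```

Call:
arm_command(plan=[-25,-30,0,0,-25,-30,0,0,-25,-30,0,0,-25,-30,0,0,-25,-30,0,0,-25,-30,0,0,-25,-30,0,0,-25,-30,0,0,-25,-30,0,0,-25,-30,0,0,-25,-30,0,0,-25,-30,0,0,-25,-30,0,0,-25,-30,0,0,-25,-30,0,0,-25,-30,0,0,-25,-30,0,0,-25,-30,0,0,-25,-30,0,0,-25,-30,0,0])

```text
time_s: 2.15
eef_pos: [0.4595, -0.2005, 0.231]
eef_rot: [-0.0, 0.179, 0.984, 0.0]
wrist_force: [0.9, -0.0, -0.2]
opening: 0.999
```

Call:
arm_command(plan=[0,0,0,0.135,0,0,0,0.135,0,0,0,0.135,0,0,0,0.135,0,0,0,0.135,0,0,0,0.135,0,0,0,0.135,0,0,0,0.135,0,0,0,0,0,0,0,0])

```text
time_s: 3.15
eef_pos: [0.4593, -0.1989, 0.2311]
eef_rot: [-0.0, 0.658, 0.753, -0.0]
wrist_force: [0.1, 1.2, 0.7]
opening: 0.998
```

```bash
python3 - <<'E'
from h import *
c,o=snap('wrist','w1.png'); print(o['time_s'],o['q'],o['eef_pos'],rot(o['eef_rot']).round(3))
f='w1'
im=cv2.imread(f'pics/{f}.png'); h=cv2.cvtColor(im,cv2.COLOR_BGR2HSV)
m=(((h[...,0]<6)|(h[...,0]>174))&(h[...,1]>170)&(h[...,2]>70)).astype(np.uint8)
n,l,s,c=cv2.connectedComponentsWithStats(m)
for i in range(1,n):
    if s[i,4]>100: print(f,s[i],c[i].round(1))
print(proj(f,[.4616,-.2052,.099]))
E
```

```text
3.15 [-6.46248304e-01  1.25138554e-02  1.79037572e+00 -2.22774378e-05
  1.33908993e+00 -7.81858641e-01] [ 0.45925006 -0.19886703  0.23111543] [[-0.135  0.991 -0.   ]
 [ 0.991  0.135  0.   ]
 [ 0.    -0.    -1.   ]]
w1 [367  93  26  23 460] [379.4 103.5]
w1 [ 311  199   32   47 1191] [326.5 222.6]
w1 [ 442  221   68   66 2840] [475.2 253.7]
(np.float64(324.8556910748286), np.float64(227.4257812448053))
```

View pics/w1.png

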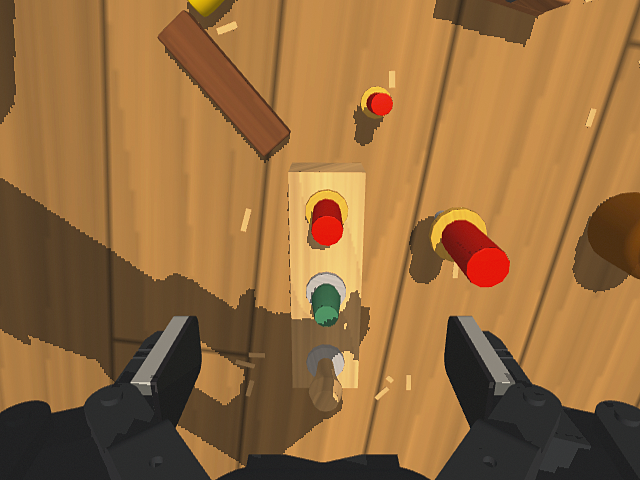

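The wrist view shows the chosen pin with its handle top near (327,230) in the rack's end hole. The green punch is at (326,300) and the awl at (325,380). The larger red pin, (487,267), and the smaller one, (380,103), are well clear. Now I measure the handle top's centre and check it against the top view.

```bash
python3 - <<'E'
from h import *
im=cv2.imread('pics/w1.png'); h=cv2.cvtColor(im,cv2.COLOR_BGR2HSV)
roi=np.zeros(im.shape[:2],bool); roi[185:255,300:355]=1
red=(((h[...,0]<6)|(h[...,0]>174))&(h[...,1]>170))&roi
m=(red&(h[...,2]>215)).astype(np.uint8)
n,l,s,c=cv2.connectedComponentsWithStats(m); i=1+s[1:,4].argmax(); print(s[i],c[i])
P=onz('w1',*c[i],.099); print('handle top',P)
br=((h[...,0]>15)&(h[...,0]<30)&(h[...,1]>170)&roi); ys,xs=np.nonzero(br); print('brass',xs.min(),xs.max(),ys.min(),ys.max())
print('collar x ctr', onz('w1',(xs.min()+xs.max())/2,209,.051), 'far edge',onz('w1',326,ys.min(),.051))
# rack edges
for v in (200,330):
    r=h[v,270:390]; 
c2=onz('top1',400,268.5,.099); print(c2)
# triangulate: scene bright top
im=cv2.imread('pics/scene1.png'); h=cv2.cvtColor(im,cv2.COLOR_BGR2HSV)
m=np.zeros(im.shape[:2],bool); m[235:275,190:215]=1
m&=((h[...,0]<8)|(h[...,0]>172))&(h[...,1]>140); ys,xs=np.nonzero(m); print('scene red',xs.mean(),ys.mean(),xs.size, 'pred',proj('scene1',[P[0],P[1],.075]))
A=rot(ctrl.get_obs()['eef_rot']); print('shift',A.T@(np.array([P[0],P[1],.059])-ctrl.get_obs()['eef_pos'])*1e3)
E
```

```text
[312 216  31  30 709] [326.79830748 230.19605078]
handle top [ 0.46317233 -0.20697251  0.099     ]
brass 306 347 189 224
collar x ctr [ 0.46325266 -0.20539571  0.051     ] far edge [ 0.46066017 -0.18966242  0.051     ]
[ 0.46490694 -0.20420592  0.099     ]
scene red 201.3011152416357 253.98884758364312 269 pred (np.float64(201.0075146661921), np.float64(255.06038992906173))
shift [ -8.55859429   2.77683236 172.16499173]
```

Call:
arm_command(plan=[-4,1.5,0,0,-4,1.5,0,0,0,0,20,0,0,0,20,0,0,0,20,0,0,0,20,0,0,0,20,0,0,0,20,0,0,0,20,0,0,0,15,0,0,0,10,0,0,0,5,0,0,0,0,0,0,0,0,0], grip=1)

```text
time_s: 4.6
eef_pos: [0.4639, -0.2069, 0.0619]
eef_rot: [0.001, 0.659, 0.752, 0.0]
wrist_force: [0.5, 0.2, 0.3]
opening: 0.999
```

Call:
arm_command(plan=[0,0,0,0,0,0,0,0,0,0,0,0,0,0,0,0,0,0,0,0,0,0,0,0,0,0,0,0,0,0,0,0,0,0,0,0,0,0,0,0], grip=0)

```text
time_s: 5.6
eef_pos: [0.4635, -0.2066, 0.0616]
eef_rot: [0.0, 0.659, 0.752, -0.0]
wrist_force: [-1.8, 0.6, 6.2]
opening: 0.23
```

```bash
python3 - <<'E'
from h import *
c,o=snap('wrist','w2.png'); print(o)
E
```

```text
{'time_s': 5.6, 'q': array([-6.53544056e-01,  2.60101901e-01,  1.89822385e+00, -5.73871489e-05,
        9.83072946e-01, -7.85525899e-01]), 'dq': array([ 4.60875519e-04,  7.23192369e-04,  1.36847903e-03, -4.86827714e-04,
        2.14826383e-04,  9.31819473e-06]), 'joint_efforts': array([ 1.79424277e-02, -3.87194073e+01, -2.68062901e+01,  1.09083659e-01,
       -5.61242402e-01,  3.67958302e-03]), 'eef_pos': array([ 0.46349099, -0.20659096,  0.06160722]), 'eef_rot': array([ 9.83400317e-05,  6.58926949e-01,  7.52206931e-01, -1.74460035e-05]), 'wrist_force': array([-1.76362553,  0.61431274,  6.22081814]), 'torque': array([0.12633313, 0.26477048, 0.02080304]), 'opening': 0.22990905984990082}
```

View pics/w2.png

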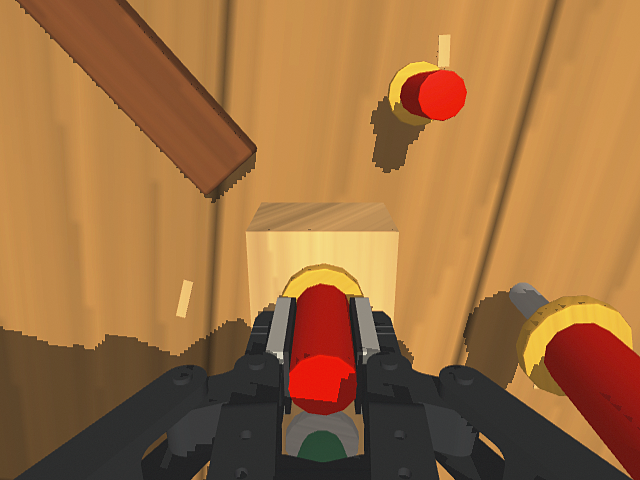

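The pin is held between the pads, upright, with opening 0.23. The handle is at (325,340) and the collar still sits on the rack at (322,280). Now I draw it out and carry it to just short of the rail's red end.

Call:
arm_command(plan=[0,0,-3,0,0,0,-7,0,0,0,-10,0,0,0,-10,0,0,0,-15,0,0,0,-15,0,0,0,-15,0,0,0,-15,0,0,0,-10,0,0,0,-10,0,0,0,0,0,0,0,0,0])

```text
time_s: 6.85
eef_pos: [0.4633, -0.2065, 0.1712]
eef_rot: [-0.0, 0.659, 0.752, -0.0]
wrist_force: [0.6, 0.4, -2.4]
opening: 0.232
```

Call:
arm_command(plan=[8,5,0,0,19,12,0,0,19,12,0,0,19,12,0,0,19,12,0,0,19,12,0,0,19,12,0,0,19,12,0,0,19,12,0,0,19,12,0,0,19,12,0,0,19,12,0,0,10,6,0,0,5,3,0,0,0,0,0,0.09,0,0,0,0.09,0,0,0,0.09,0,0,0,0,0,0,0,0])

```text
time_s: 8.75
eef_pos: [0.5773, 0.0423, 0.171]
eef_rot: [-0.0, 0.754, 0.657, -0.0]
wrist_force: [-0.4, 0.0, -0.3]
opening: 0.23
```

```bash
python3 - <<'E'
from h import *
c,o=snap('wrist','w3.png'); print(o['time_s'],o['eef_pos'],rot(o['eef_rot']).round(4),o['wrist_force'],o['opening'])
E
```

```text
8.75 [0.5773484  0.0422981  0.17104948] [[ 1.358e-01  9.907e-01 -5.000e-04]
 [ 9.907e-01 -1.358e-01 -1.000e-04]
 [-1.000e-04 -5.000e-04 -1.000e+00]] [-0.40875847  0.01025102 -0.2726295 ] 0.22992111496681672
```

View pics/w3.png

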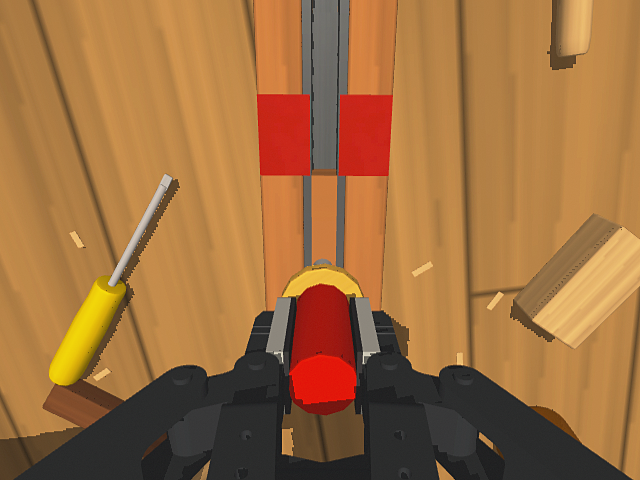

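The red patches are at columns 257–311 and 339–392, rows 95–175. The track runs up between them, and its near end is at row 175. The pin hangs straight in the gripper. Now I fit the rail pose from the patches' edges.

```bash
python3 - <<'E'
from h import *
im=cv2.imread('pics/w3.png'); h=cv2.cvtColor(im,cv2.COLOR_BGR2HSV)
m=((h[...,0]<6)|(h[...,0]>174))&(h[...,1]>190); m[200:]=0
n,l,s,c=cv2.connectedComponentsWithStats(m.astype(np.uint8))
A=[];B=[];OL=[];OR=[]
for v in range(100,172,4):
    L=np.nonzero(m[v,230:325])[0]+230; Rr=np.nonzero(m[v,325:420])[0]+325
    A.append(onz('w3',L.max()+.5,v,.05)); B.append(onz('w3',Rr.min()-.5,v,.05))
    OL.append(onz('w3',L.min()-.5,v,.05)); OR.append(onz('w3',Rr.max()+.5,v,.05))
A,B,OL,OR=map(np.array,(A,B,OL,OR))
for nme,X in (('A',A),('B',B),('OL',OL),('OR',OR)):
    k=np.polyfit(X[:,1],X[:,0],1); print(nme,'yaw',-np.arctan(k[0]),'x at y=.1',np.polyval(k,.1))
ys=np.nonzero(m[:,270:305].sum(1)>20)[0]; print(ys.min(),ys.max())
near=onz('w3',325,ys.max()+.5,.05); far=onz('w3',325,ys.min()-.5,.05); print(near,far,np.linalg.norm(far-near))
# pin: collar disc / handle top relative to tool; where is pin axis
o=ctrl.get_obs()
print('tcp proj handle top',proj('w3',[o['eef_pos'][0],o['eef_pos'][1],o['eef_pos'][2]+.0374]))
hh=(h[...,0]<6)&(h[...,1]>170)&(h[...,2]>215); hh[:340]=0
n,l,s,c=cv2.connectedComponentsWithStats(hh.astype(np.uint8)); i=1+s[1:,4].argmax(); print(s[i],c[i],onz('w3',*c[i],o['eef_pos'][2]+.0374))
# top-view estimates of the patches
print(onz('top1',246.3,201.6,.05),onz('top1',243.5,225.8,.05))
E
```

```text
A yaw -0.14528950006172106 x at y=.1 0.5770839203625245
B yaw -0.14432128136453928 x at y=.1 0.5950352122711181
OL yaw -0.13927429531552368 x at y=.1 0.5458091339768604
OR yaw -0.14145570458756143 x at y=.1 0.6263185284252821
95 174
[0.58291876 0.07331771 0.05      ] [0.58923254 0.12024448 0.05      ] 0.047349614283887016
tcp proj handle top (np.float64(324.11237496336935), np.float64(382.62940096611874))
[ 289  355   67   49 2552] [323.03213166 379.57601881] [0.57722239 0.043492   0.20850057]
[0.60876059 0.09344676 0.05      ] [0.5597509  0.10000976 0.05      ]
```

Call:
arm_command(plan=[10,0.7,0,0.005,15,0,0,0,15,0,0,0,11,0,0,0,0,0,10,0,0,0,15,0,0,0,15,0,0,0,15,0,0,0,8,0,0,0,3,0,0,0,0,0,0,0,0,0])

```text
time_s: 10.0
eef_pos: [0.586, 0.0929, 0.1058]
eef_rot: [0.0, 0.756, 0.655, 0.0]
wrist_force: [0.3, 0.2, -1.3]
opening: 0.233
```

Call:
arm_command(plan=[0,0,1,0,0,0,1,0,0,0,1,0,0,0,1,0,0,0,0,0])

```text
time_s: 10.5
eef_pos: [0.5854, 0.0931, 0.1012]
eef_rot: [-0.0, 0.756, 0.655, -0.0]
wrist_force: [-0.2, -0.3, -0.9]
opening: 0.224
```

Call:
arm_command(plan=[0,0,1,0,0,0,1,0,0,0,1,0,0,0,1,0,0,0,0,0])

```text
time_s: 11.0
eef_pos: [0.5854, 0.0931, 0.0971]
eef_rot: [-0.0, 0.756, 0.655, -0.0]
wrist_force: [0.3, -0.2, -1.4]
opening: 0.231
```

Call:
arm_command(plan=[0,0,2,0,0,0,2,0,0,0,2,0,0,0,2,0,0,0,2,0,0,0,2,0,0,0,2,0,0,0,0,0,0,0,0,0])

```text
time_s: 11.9
eef_pos: [0.5855, 0.0931, 0.0833]
eef_rot: [-0.0, 0.756, 0.655, -0.0]
wrist_force: [-0.2, -0.0, -0.9]
opening: 0.23
```

The tip is inside the track with no contact. Now I feel for the floor.

Call:
arm_command(plan=[0,0,1,0,0,0,1,0,0,0,1,0,0,0,1,0,0,0,0.5,0,0,0,0.5,0,0,0,0,0])

```text
time_s: 12.6
eef_pos: [0.5854, 0.0931, 0.0782]
eef_rot: [-0.0, 0.756, 0.655, -0.0]
wrist_force: [0.1, -0.3, -1.7]
opening: 0.234
```

Call:
arm_command(plan=[0,0,0.5,0,0,0,0,0])

```text
time_s: 12.8
eef_pos: [0.5855, 0.0931, 0.0778]
eef_rot: [-0.0, 0.756, 0.655, 0.0]
wrist_force: [-0.7, -0.4, -0.8]
opening: 0.231
```

Call:
arm_command(plan=[0,0,0.5,0,0,0,0,0])

```text
time_s: 13.0
eef_pos: [0.5856, 0.0931, 0.0774]
eef_rot: [0.0, 0.756, 0.655, 0.0]
wrist_force: [-0.2, -0.0, -0.6]
opening: 0.225
```

Call:
arm_command(plan=[0,0,0.5,0,0,0,0,0])

```text
time_s: 13.2
eef_pos: [0.5857, 0.0931, 0.0774]
eef_rot: [0.0, 0.756, 0.655, 0.0]
wrist_force: [-2.1, -0.4, 4.8]
opening: 0.23
```

Call:
arm_command(plan=[0,0,0.3,0,0,0,0,0])

```text
time_s: 13.4
eef_pos: [0.5857, 0.0931, 0.0773]
eef_rot: [0.0, 0.756, 0.655, 0.0]
wrist_force: [-2.7, 0.1, 7.2]
opening: 0.232
```

Floor contact is at TCP z = 0.0774, with about 8 N on the pin. Now I drag to the end of the red part, and work out where the dark patch lies as a hint only.

Call:
arm_command(plan=[1,0,0,0,2,0,0,0,2,0,0,0,2,0,0,0,2,0,0,0,2,0,0,0,2,0,0,0,2,0,0,0,2,0,0,0,2,0,0,0,1,0,0,0,0,0,0,0])

```text
time_s: 14.6
eef_pos: [0.5893, 0.112, 0.0774]
eef_rot: [0.001, 0.756, 0.655, 0.0]
wrist_force: [-0.2, -3.5, 4.9]
opening: 0.23
```

```bash
cat >> h.py <<'E'
yaw=-0.142; ey=np.array([-np.sin(yaw),np.cos(yaw)]); ex=np.array([np.cos(yaw),np.sin(yaw)])
base=np.array([.586-.0267*.143,.0733])+ .1*ey  # rail centre (y=-100mm end at near)
def rl(p): d=np.array(p)[:2]-base; return (d@ex*1e3).round(1),(d@ey*1e3).round(1)
E
python3 - <<'E'
from h import *
im=cv2.imread('pics/top1.png')
g=im[:,:,:].max(2)
# sample brightness along the track floor
for y in range(-100,101,4):
    r=[]
    for x in (-4,0,4):
        p=base+ex*x/1e3+ey*y/1e3; u,v=proj('top1',[p[0],p[1],.026]); r.append(int(g[int(round(v)),int(round(u))]))
    print(y,r,end='; ')
o=ctrl.get_obs(); print(); print(rl(o['eef_pos']),o['eef_pos'],o['wrist_force'])
E
```

```text
-100 [129, 128, 129]; -96 [91, 79, 68]; -92 [67, 66, 67]; -88 [69, 65, 66]; -84 [67, 64, 65]; -80 [67, 66, 66]; -76 [67, 65, 65]; -72 [68, 62, 65]; -68 [69, 66, 68]; -64 [68, 69, 68]; -60 [68, 65, 65]; -56 [67, 65, 67]; -52 [70, 66, 66]; -48 [69, 68, 66]; -44 [69, 68, 67]; -40 [68, 67, 66]; -36 [71, 68, 68]; -32 [69, 66, 69]; -28 [69, 69, 67]; -24 [70, 68, 67]; -20 [68, 69, 66]; -16 [68, 68, 67]; -12 [69, 67, 69]; -8 [69, 67, 67]; -4 [71, 65, 57]; 0 [68, 66, 61]; 4 [30, 30, 26]; 8 [25, 26, 27]; 12 [60, 62, 66]; 16 [68, 65, 70]; 20 [68, 66, 68]; 24 [70, 69, 68]; 28 [69, 68, 66]; 32 [68, 67, 68]; 36 [70, 69, 69]; 40 [70, 68, 69]; 44 [71, 70, 67]; 48 [71, 67, 69]; 52 [68, 69, 71]; 56 [72, 68, 68]; 60 [70, 68, 69]; 64 [72, 69, 68]; 68 [69, 71, 69]; 72 [72, 67, 71]; 76 [71, 70, 69]; 80 [71, 68, 67]; 84 [70, 71, 70]; 88 [28, 54, 52]; 92 [28, 27, 28]; 96 [28, 28, 30]; 100 [34, 39, 38]; 
(np.float64(1.6), np.float64(-60.6)) [0.58934989 0.11204405 0.07735789] [-0.17917075 -3.46211124  4.90286664]
```

The tip is now at y ≈ -61 with about 5 N of contact. The brightness profile hints at a shadow at y ≈ 2–11, which I'll confirm by feel. I continue out of the red with a small lateral correction.

Call:
arm_command(plan=[1,-0.6,0.1,0,2,-0.6,0.1,0,2,0,0.1,0,2,0,0,0,2,0,0,0,2,0,0,0,2,0,0,0,2,0,0,0,2,0,0,0,2,0,0,0,2,0,0,0,2,0,0,0,1,0,0,0,0,0,0,0])

```text
time_s: 16.0
eef_pos: [0.5918, 0.1357, 0.0773]
eef_rot: [0.002, 0.756, 0.655, 0.0]
wrist_force: [-1.1, -4.8, 6.5]
opening: 0.231
```

```bash
python3 -c "
from h import *
o=ctrl.get_obs(); print(rl(o['eef_pos']),o['eef_pos'],o['wrist_force'],o['torque'])"
```

```text
(np.float64(0.7), np.float64(-36.8)) [0.59178587 0.13573829 0.07730405] [-1.12014393 -4.83808629  6.50770488] [-1.01341123  0.18561857 -0.02003383]
```

Call:
arm_command(plan=[1,0,0.1,0,1,0,0,0,1,0,0,0,1,0,0,0,1,0,0,0])

```text
time_s: 16.5
eef_pos: [0.5926, 0.1404, 0.0773]
eef_rot: [0.002, 0.756, 0.655, 0.0]
wrist_force: [-1.9, -5.7, 6.7]
opening: 0.229
```

Call:
arm_command(plan=[1,0,0.1,0,1,0,0,0,1,0,0,0,1,0,0,0,1,0,0,0])

```text
time_s: 17.0
eef_pos: [0.5933, 0.1452, 0.0773]
eef_rot: [0.002, 0.756, 0.655, 0.0]
wrist_force: [-0.7, -6.8, 7.7]
opening: 0.228
```

Call:
arm_command(plan=[1,0,0,0,1,0,0,0,1,0,0,0,1,0,0,0,1,0,0,0])

```text
time_s: 17.5
eef_pos: [0.5941, 0.1502, 0.0773]
eef_rot: [0.002, 0.756, 0.655, 0.0]
wrist_force: [-0.6, -6.3, 7.0]
opening: 0.234
```

Call:
arm_command(plan=[1,0,0,0,1,0,0,0,1,0,0,0,1,0,0,0,1,0,0,0])

```text
time_s: 18.0
eef_pos: [0.5948, 0.1551, 0.0773]
eef_rot: [0.002, 0.756, 0.655, 0.0]
wrist_force: [-0.6, -6.3, 7.8]
opening: 0.229
```

Call:
arm_command(plan=[1,0,0,0,1,0,0,0,1,0,0,0,1,0,0,0,1,0,0,0])

```text
time_s: 18.5
eef_pos: [0.5955, 0.1601, 0.0773]
eef_rot: [0.002, 0.756, 0.655, 0.0]
wrist_force: [-0.4, -6.8, 8.2]
opening: 0.231
```

Call:
arm_command(plan=[1,0,0,0,1,0,0,0,1,0,0,0,1,0,0,0,1,0,0,0])

```text
time_s: 19.0
eef_pos: [0.5962, 0.1651, 0.0773]
eef_rot: [0.002, 0.756, 0.655, 0.0]
wrist_force: [0.0, -5.3, 7.9]
opening: 0.23
```

Call:
arm_command(plan=[1,0,0,0,1,0,0,0,1,0,0,0,1,0,0,0,1,0,0,0])

```text
time_s: 19.5
eef_pos: [0.5968, 0.1703, 0.0771]
eef_rot: [0.001, 0.756, 0.655, 0.0]
wrist_force: [-0.6, -4.3, 5.3]
opening: 0.228
```

Call:
arm_command(plan=[1,0,0,0,1,0,0,0,1,0,0,0,0,0,0,0])

```text
time_s: 19.9
eef_pos: [0.5954, 0.1749, 0.0753]
eef_rot: [-0.001, 0.756, 0.655, -0.0]
wrist_force: [-0.4, -0.3, -1.4]
opening: 0.229
```

The drop is felt: z falls from 0.0773 to 0.0753 and the contact force vanishes at y ≈ +3. I centre slightly and lower in small steps.

Call:
arm_command(plan=[1,1,0,0,0,0,1,0,0,0,1,0,0,0,1,0,0,0,1,0,0,0,0,0])

```text
time_s: 20.5
eef_pos: [0.597, 0.1752, 0.0717]
eef_rot: [-0.0, 0.756, 0.655, -0.0]
wrist_force: [-0.0, -0.2, -1.8]
opening: 0.234
```

Call:
arm_command(plan=[0,0,1,0,0,0,1,0,0,0,1,0,0,0,0,0])

```text
time_s: 20.9
eef_pos: [0.597, 0.1752, 0.0688]
eef_rot: [-0.0, 0.756, 0.655, -0.0]
wrist_force: [0.0, -0.2, -2.1]
opening: 0.231
```

Call:
arm_command(plan=[0,0,0.8,0,0,0,0.7,0,0,0,0.5,0,0,0,0,0])

```text
time_s: 21.3
eef_pos: [0.5971, 0.1753, 0.0669]
eef_rot: [-0.0, 0.756, 0.655, -0.0]
wrist_force: [-0.3, 0.9, -1.3]
opening: 0.227
```

Call:
arm_command(plan=[0,0,0.4,0,0,0,0,0])

```text
time_s: 21.5
eef_pos: [0.5972, 0.1753, 0.0667]
eef_rot: [0.0, 0.756, 0.655, 0.0]
wrist_force: [-0.9, 0.2, -1.0]
opening: 0.23
```

Call:
arm_command(plan=[0,0,0.3,0,0,0,0,0])

```text
time_s: 21.7
eef_pos: [0.5972, 0.1753, 0.0667]
eef_rot: [0.0, 0.756, 0.655, 0.0]
wrist_force: [-2.1, -0.4, 2.3]
opening: 0.232
```

Call:
arm_command(plan=[0,0,0,0,0,0,0,0,0,0,0,0,0,0,0,0,0,0,0,0,0,0,0,0,0,0,0,0,0,0,0,0], grip=0.8)

```text
time_s: 22.5
eef_pos: [0.5972, 0.1753, 0.0663]
eef_rot: [0.0, 0.756, 0.655, 0.0]
wrist_force: [-0.2, -0.2, -0.4]
opening: 0.798
```

Call:
arm_command(plan=[0,0,-5,0,0,0,-10,0,0,0,-15,0,0,0,-20,0,0,0,-20,0,0,0,-20,0,0,0,-20,0,0,0,-20,0,0,0,-10,0,0,0,0,0,0,0,0,0])

```text
time_s: 23.6
eef_pos: [0.5969, 0.1753, 0.2061]
eef_rot: [-0.0, 0.756, 0.655, -0.0]
wrist_force: [-0.4, -0.6, -0.4]
opening: 0.798
```

```bash
python3 - <<'E'
from h import *
c,o=snap('wrist','w4.png'); snap('scene','scene2.png'); snap('top','top2.png'); print(o['time_s'],o['eef_pos'],o['opening'])
w=cv2.imread('pics/w4.png')[60:380,160:500]; s=cv2.imread('pics/scene2.png')[170:300,290:510]
h=cv2.resize(w,(425,400)); g=cv2.resize(s,(370,219),interpolation=3)
out=np.zeros((400,800,3),np.uint8); out[:,:425]=h; out[:219,430:]=g; cv2.imwrite('pics/fin.png',out)
a,b=cv2.imread('pics/top1.png'),cv2.imread('pics/top2.png')
E
```

```text
23.6 [0.59690364 0.17525097 0.20614072] 0.7980607883385148
```

View pics/fin.png

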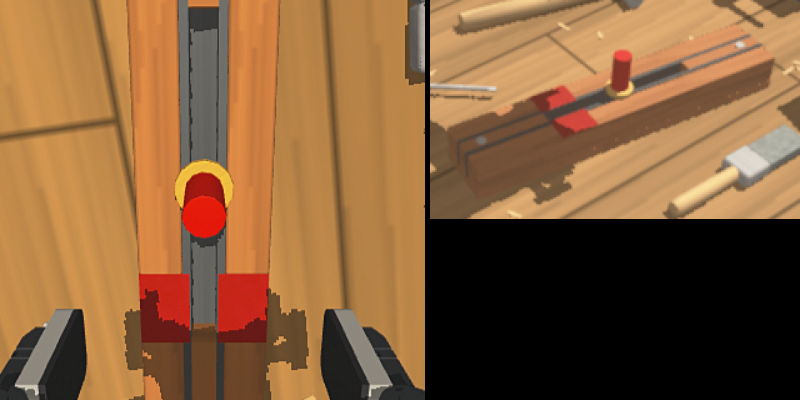

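The pin stands upright and released, with its collar lying on the rail at view (204,185), and the gripper is well clear. I make one numeric check before handing in.

```bash
python3 - <<'E'
from h import *
im=cv2.imread('pics/w4.png'); h=cv2.cvtColor(im,cv2.COLOR_BGR2HSV)
m=((h[...,0]<6)&(h[...,1]>170)&(h[...,2]>215)); m[265:]=0
n,l,s,c=cv2.connectedComponentsWithStats(m.astype(np.uint8)); i=1+s[1:,4].argmax()
b=(h[...,0]>15)&(h[...,0]<30)&(h[...,1]>170); b[:170]=0;b[250:]=0;b[:,:290]=0;b[:,360:]=0
ys,xs=np.nonzero(b); 
P=onz('w4',*c[i],.104); top=onz('w4',(xs.min()+xs.max())/2,ys.min(),.056)
C=top[:2]-.017*ey
print('handle top rail',rl(P),'collar ctr',rl(C),'tilt~',np.linalg.norm(P[:2]-C)/.048,'width px->mm',np.linalg.norm(onz('w4',xs.min(),ys.min()+25,.056)-onz('w4',xs.max()+1,ys.min()+25,.056))*1e3)
E
```

```text
handle top rail (np.float64(0.1), np.float64(2.7)) collar ctr (np.float64(0.4), np.float64(3.1)) tilt~ 0.01090699361272277 width px->mm 33.380437611290645
```

```bash
python3 -c "
from h import *
print(ctrl.hand_in())"
```

```text
the job is handed in; nothing more can be done
None
```

The middle-sized red pin is standing released in the hidden notch, and I've handed the job in; hand-in gives no verdict.

**What I did:** I drew the pin from the rack's end hole and set its tip on the track floor in the red end, at about 8 N. I dragged it along the floor at roughly 6–8 N down-force until it dropped at rail y ≈ +3 mm. There the contact force vanished and the pin sank. I lowered it about 11 mm from floor level until the collar touched the rail (TCP z 0.0667 m against 0.0664 m expected), then opened the gripper and lifted clear. The last clock reading before hand-in was about 24 s.

**Last checks:**
- **Upright:** the final picture puts the handle top at rail (0.1, 2.7) mm and the collar centre at (0.4, 3.1) mm, a tilt of about 0.01 rad.
- **Flush:** the collar measured 33.4 mm across when I assumed it was lying on the rail, against a true 34 mm, which agrees with flush.
- **Forces:** the readings at the end of each move stayed under about 11 N, well below the 30 N limit.
- **Disagreement:** the top camera differed from the wrist camera by 1–2 mm, and I went by the wrist camera.
- **Not measured:** I didn't measure whether the other tools and bystanders stayed put. The wrist force showed no unexpected contact.

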